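Put the loose cover on the orange bit tower

ROBOT

A 6-joint arm with a two-finger parallel gripper is mounted at the origin on the work surface. World frame = base frame: x ahead of the robot, y to its left, z up, the work surface at z = 0. Lengths are in mm, angles in rad, forces in N, time in s.
With the tool pointing down it reaches from about 350 to 875 mm from the base axis. Payload 4.2 kg.
Tool frame: the origin (TCP) lies midway between the tips of the shut fingers; the grasp point (between the pads) lies 19 mm behind it (arm.grasp_offset is the distance from the TCP to the grasp point, in mm); z points along the fingers, y is the direction in which the jaws open and shut (so a half turn about z gives the same grasp; the last joint's range is limited). The gripper opens to 85 mm and grips with 20 to 120 N. Pads are 22 mm wide; open, the fingers measure 114 mm over their backs; the gripper's body (76 mm by 85 mm) begins 54 mm behind the grasp point. The pads swing forward as they close: fully open they stand 13 mm farther back than shut.
Start: joints at [1.488, 0.385, 0.008, 0, -1.194, -0.259], TCP at [209.457, 588.835, 231.312] pointing down, gripper open.
Joint ranges: [-3.14, 3.14], [-1.21, 2.06], [-1.07, 1.41], [-3.16, 2.05], [-2.99, -0.16], [-3.1, 3.1]. Speed limits (rad/s): [2.79, 2.79, 3.14, 3.14, 3.14, 3.14].

INTERFACE

Orientations are given as a unit quaternion [x, y, z, w].
In Python, from bench import arm gives the robot as it stands.
- The arm moves only by the tool move_arm, never from a script. Its argument "moves" is a list of rows, each an object with "gripper": the gripper's target within -1 to 1 (fully open at 1, half-way at 0, shut at -1); "xyz": the shift along the tool's x, y, z in cm, a list of three; "angular": the turn, a rotation vector about the tool's x, y, z in rad, a list of three. In form: [{"gripper": gripper, "xyz": [dx, dy, dz], "angular": [wx, wy, wz]}, ...]. A call has 1 to 10 rows; each row is the pose to reach, as a shift and turn from the pose commanded when the call began, along the tool's axes at that moment; what a row does not reach only later rows make up. A row lasts 1/8 s, in which the tool goes at most 62.5 mm and 10.7 degrees, less where a joint would pass 70% of its speed; a pose out of reach is approached as far as the arm can. A call with a gripper value outside its range is refused whole. The fingers move at their own pace and stop on an object; the grip force is fixed at half the most. Time passes only in rows, so rows that repeat a pose let the fingers close. It gives the time, the measured TCP pose, the force and the opening at its end, in the units of the state.
- arm.read_state(): the state, without advancing time (a new reading comes with each control period).
- arm.get_image(name): name is "scene" or "top" or "wrist"; returns (picture, depth): 384x512x3 uint8, blue, green, red; 384x512 float32, mm along the optical axis (not along the pixel's ray), 0 where there is no reading.
- arm.get_calibration(name): a dict with "camera_matrix" (3x3 intrinsics, pixels), "R" (3x3) and "t" (3): a world point X has camera coordinates R X + t. Camera axes: x right, y down, z forward; pixel columns grow to the right and rows downward; lengths in mm; the calibration is good to about 2 mm. A picture is of the moment at which its call begins: read the wrist's pose just before it. get_calibration takes no time and is no camera call; for the wrist camera it gives the pose at the moment of the call.
- arm.job_done(): hands the job in, once; it reports no verdict.
The state is a dict: "clock": time; "joints": joint angles; "joint_vel": joint speeds; "joint_efforts": joint torques, N m; "position": TCP position; "ee_rot": TCP orientation; "contact_force": force on the tool from outside, world axes, zero at the start; "wrist_torque": the same for the moment, N m; "gripper_width": finger opening in mm.
Only numpy, scipy, OpenCV 4.12 (cv2) and the standard library are available. Lean on these libraries where they do the work, as an engineer would, in place of code of your own. Each camera call takes 0.05 s, during which the arm holds its last target. There are 200 camera calls.

TASK

Put the clear cover with the orange knob down over the orange bit tower, so that it sits upright and loose on the tower's taper. Lower it gently and stop as soon as it rests: do not drop it on or press it down, or the two cones will jam. Leave the tower standing where it is, and do not disturb the blue tower or the blue-knobbed cover.

Things in the scene. Friction and masses are not known exactly. Their poses are not given: they have to be found in the camera images.
- cover_orange: Loose clear hollow cone, about 60 g, mouth down, orange top and mouth ring. Origin: centre of the mouth's lower edge; z up its axis. Outside radius 34 mm at the mouth, 14 mm at 60 mm up; inside 31 mm at the mouth, narrowing 1 mm per 3 mm of height; ceiling 58 mm up. On top a round orange knob, 20 mm in diameter, 63 to 97 mm above the origin: grasp it from above, at any yaw.
- tower_orange: Solid orange bit tower, loose, about 700 g. Origin: centre of underside, z up. Black foot 74 mm in diameter, 12 mm high; above it a cone of radius 33 mm at 12 mm up, narrowing 1 mm per 3 mm to its flat top, 66 mm up; small bits stand 6 mm above that. The orange cover comes to rest loosely on the taper with its mouth about 19 mm above the bench (7 mm above the foot), not on the foot.
- cover_blue: The wrong cover, a bystander: clear hollow cone like the orange one but slimmer (outside diameter 60 mm at the mouth), with a blue knob; 97 mm high. Origin: centre of its mouth, on the bench.
- tower_blue: The wrong tower, a bystander: blue cone on a black foot 66 mm in diameter, 72 mm high with its bits. Origin: centre of its underside.

How it is judged (in metres and radians):
At the end, for the whole second after the job is handed in: The orange-knobbed cover rests, released and still, over the orange tower: its mouth 12 to 26 mm above the tower's underside, within 10 mm of its axis and within 10 degrees of upright, with the tower standing upright on the bench (z of cover_orange in the frame of tower_orange between 0.012 and 0.026 m and horizontal distance between cover_orange and tower_orange below 0.01 m and angle between cover_orange's own z axis and vertical below 0.175 rad and angle between tower_orange's own z axis and vertical below 0.1 rad and height (world z) of tower_orange below 0.01 m and linear speed of each of cover_orange, tower_orange below 0.02 m/s); the robot touches nothing.
It fails at once if the cover is dropped onto the tower and falls faster than 0.4 m/s around it (horizontal distance between cover_orange and tower_orange below 0.03 m and z of cover_orange in the frame of tower_orange below 0.06 m and linear speed of cover_orange above 0.4 m/s).
It fails at once if the cover is pressed onto the tower with more than 45 N (wall forces summed) (contact force between cover_orange and tower_orange above 45 N).
It fails at once if the orange tower is shoved more than 40 mm (distance of tower_orange from where it was at the start of the episode above 0.04 m).
It fails at once if the blue tower or the blue cover is moved more than 25 mm (distance of any of tower_blue, cover_blue from where it was at the start of the episode above 0.025 m).
It also fails if it takes over 43 s, if anything falls off the work surface, if the arm or the gripper's body presses on something with over 40 N, if the wrist force passes 120 N, or if a joint passes its speed limit or range.

## Working session

There is one attempt and no reset: what is moved stays moved. The work goes in short steps, Python scripts to look and compute and a tool call to move; the robot and the scene stay as the last step left them, time stands still between calls to the robot, and variables do not carry over. Pictures are saved under pics/ and viewed, about 8 in all and at most 12, crops included, and the job is handed in when it is done.

Besides the shell and the picture viewer there is one more tool, called as a command line: name --argument value ..., lists and objects as JSON in quotes. move_arm: Moves the arm, as the interface text tells. Its arguments: {"type":"object","properties":{"moves":{"type":"array","items":{"type":"object","properties":{"gripper":{"type":"number"},"xyz":{"type":"array","items":{"type":"number"}},"angular":{"type":"array","items":{"type":"number"}}}}}},"required":["moves"]}

```bash
mkdir -p pics; ls; python3 - <<'E'
from bench import arm
import cv2,numpy as np
for n in ("top","scene"):
    p,d=arm.get_image(n); c=arm.get_calibration(n); np.savez(n+".npz",p=p,d=d,K=c["camera_matrix"],R=c["R"],t=c["t"])
    cv2.imwrite(f"pics/{n}1.png",p)
    print(n,np.round(-np.array(c["R"]).T@np.array(c["t"])))
print(arm.read_state())
E
```

```text
pics
top [480. -18. 957.]
scene [1179.   -2.  578.]
{'clock': 0.1, 'joints': array([ 1.48757932e+00,  3.85517931e-01,  6.73936283e-03, -4.15483752e-04,
       -1.19401028e+00, -2.58579800e-01]), 'joint_vel': array([-6.40734840e-05, -1.45362522e-03,  3.02461341e-03, -4.11179634e-04,
       -6.55722104e-04,  1.12840850e-03]), 'joint_efforts': array([-3.63514300e-04, -3.93316054e+01,  1.88930619e+01,  4.19799864e+00,
       -2.55787134e-03,  5.75693264e-06]), 'position': array([209.31321207, 588.34599383, 230.30171909]), 'ee_rot': array([ 9.85418833e-01, -1.70143156e-01, -1.05109431e-04,  1.00934353e-03]), 'contact_force': array([-0.58204388, -0.17775206,  0.98570825]), 'wrist_torque': array([-0.00151579, -0.02753118,  0.02576655]), 'gripper_width': 85.03337522831038}
```

View pics/top1.png

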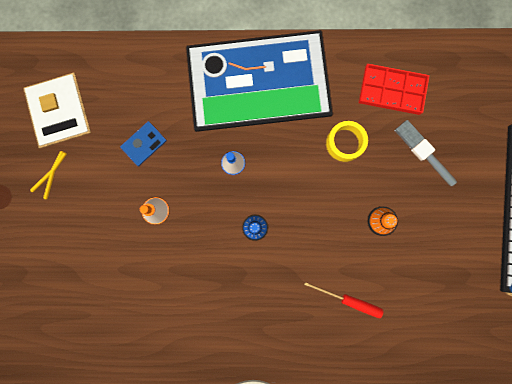

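View pics/scene1.png

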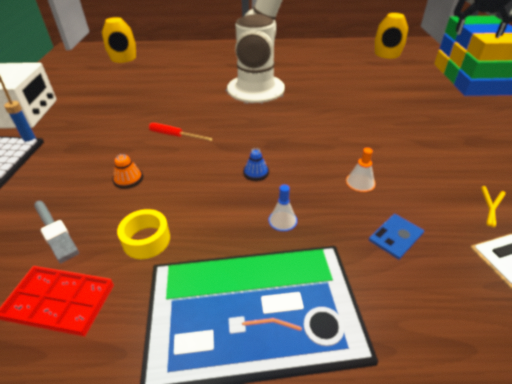

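The top view shows the orange-knobbed cover at about (155,211), with its knob at (148,210), and the orange tower at (383,221). The blue tower is at (255,228) and the blue cover at (233,162). The scene view agrees: cover (362,170), tower (126,172).

```bash
cat > h.py <<'E'
import cv2,numpy as np
def world(d,K,R,t,mask):
    v,u=np.nonzero(mask&(d>0)); z=d[v,u]
    return (np.c_[(u-K[0,2])/K[0,0]*z,(v-K[1,2])/K[1,1]*z,z]-t)@R
def ray(uv,K,R,t,h):
    r=R.T@np.linalg.inv(K)@np.array([*uv,1.]); c=-R.T@t
    return c+r*(h-c[2])/r[2]
def orange(p):
    h=cv2.cvtColor(p,cv2.COLOR_BGR2HSV)
    return cv2.inRange(h,(5,170,150),(19,255,255))>0
E
python3 - <<'E'
from h import *
boxes={"top":{"cover":(130,190,180,235),"tower":(360,200,410,245)},"scene":{"cover":(340,140,385,200),"tower":(105,145,150,195)}}
for n in boxes:
    f=np.load(n+".npz"); p,d,K,R,t=[f[k] for k in "pdKRt"]
    for o,(a,b,c,e) in boxes[n].items():
        m=np.zeros(d.shape,bool); m[b:e,a:c]=1
        W=world(d,K,R,t,m); Wo=world(d,K,R,t,m&orange(p))
        print(n,o,"n",len(Wo),"zmax",W[:,2].max().round(1))
        for lo,hi in ((12,25),(25,40),(40,58),(58,70),(70,88),(88,110)):
            s=W[(W[:,2]>lo)&(W[:,2]<hi)]
            if len(s)>3: print(lo,hi,len(s),"mid",((s.min(0)+s.max(0))/2).round(1),"ext",np.ptp(s,axis=0).round(1),"mean",s.mean(0).round(1))
E
```

```text
top cover n 201 zmax 101.3
12 25 109 mid [516.7 249.6  18.5] ext [60.9 55.4 12.7] mean [515.  238.1  18.7]
25 40 105 mid [516.1 250.6  32.8] ext [49.9 48.9 14.2] mean [515.1 240.9  32.7]
40 58 97 mid [516.8 248.9  49. ] ext [41.9 37.7 17.9] mean [514.6 242.1  48.3]
58 70 62 mid [517.2 248.   63.9] ext [29.2 22.9 11.8] mean [516.  245.3  63.7]
70 88 21 mid [516.2 246.5  79.3] ext [18.6  8.9 17.1] mean [515.2 244.8  78.9]
88 110 65 mid [515.7 251.5  94.7] ext [18.6 19.4 13.2] mean [516.3 250.6  97.1]
top tower n 392 zmax 75.6
12 25 173 mid [ 491.4 -323.4   18.4] ext [72.3 70.2 12.9] mean [ 490.2 -310.4   16.7]
25 40 135 mid [ 491.2 -320.4   32.5] ext [56.6 52.8 14.9] mean [ 491.4 -310.5   32.7]
40 58 121 mid [ 491.  -319.8   49.2] ext [46.  37.6 17.6] mean [ 490.6 -313.2   49.4]
58 70 159 mid [ 492.  -322.3   64.2] ext [33.2 33.1 11.2] mean [ 491.1 -321.4   65.2]
70 88 16 mid [ 489.5 -323.9   73.1] ext [23.3 17.7  5.1] mean [ 491.5 -325.3   72.4]
scene cover n 323 zmax 98.4
12 25 148 mid [526.3 251.   18.5] ext [43.3 55.6 12.8] mean [535.8 246.3  18.6]
25 40 139 mid [526.5 250.9  32.4] ext [34.4 44.6 14.8] mean [533.1 247.3  32.7]
40 58 134 mid [524.3 252.5  49.1] ext [29.3 40.1 17.8] mean [529.1 248.7  48.8]
58 70 74 mid [519.8 253.8  64. ] ext [28.7 30.2 11.2] mean [524.1 250.7  63.7]
70 88 58 mid [520.2 252.6  78.9] ext [15.8 19.9 17.5] mean [524.1 250.3  79.2]
88 110 59 mid [519.1 252.2  93.5] ext [17.6 18.3  9.8] mean [521.  251.7  95. ]
scene tower n 582 zmax 72.7
12 25 166 mid [ 501.  -320.9   18.5] ext [62.  63.5 13. ] mean [ 512.7 -313.4   18.2]
25 40 157 mid [ 501.4 -321.5   32.4] ext [45.8 53.1 14.8] mean [ 509.8 -316.3   32.3]
40 58 157 mid [ 497.7 -322.5   48.9] ext [40.5 46.5 17.8] mean [ 505.8 -316.6   48.6]
58 70 110 mid [ 495.6 -322.3   63.8] ext [30.3 31.1 11.2] mean [ 498.2 -321.1   64.1]
70 88 14 mid [ 493.3 -322.4   71.3] ext [19.5 18.4  2.6] mean [ 494.  -321.5   71.1]
```

```bash
cat >> h.py <<'E'
from scipy.spatial.transform import Rotation as Ro
def delta(target,s):
    return (Ro.from_quat(s["ee_rot"]).inv().apply(np.array(target)-s["position"])/10).round(2)
E
python3 - <<'E'
from h import *
from bench import arm
s=arm.read_state(); print(delta([516.5,251,230],s)); print(Ro.from_quat(s["ee_rot"]).as_matrix().round(3))
c=arm.get_calibration("wrist"); print((-np.array(c["R"]).T@c["t"]).round(), np.round(c["R"],2),np.round(c["camera_matrix"]))
E
```

```text
[40.25 21.48  0.08]
[[ 0.942 -0.335 -0.001]
 [-0.335 -0.942 -0.002]
 [ 0.     0.002 -1.   ]]
[288. 560. 373.] [[-0.33 -0.94  0.  ]
 [-0.89  0.32  0.32]
 [-0.3   0.1  -0.95]] [[287.   0. 251.]
 [  0. 287. 191.]
 [  0.   0.   1.]]
```

move_arm --moves '[{"gripper": 1, "xyz": [40.2, 21.5, 0], "angular": [0, 0, 0]}, {"gripper": 1, "xyz": [40.2, 21.5, 0], "angular": [0, 0, 0]}, {"gripper": 1, "xyz": [40.2, 21.5, 0], "angular": [0, 0, 0]}, {"gripper": 1, "xyz": [40.2, 21.5, 0], "angular": [0, 0, 0]}, {"gripper": 1, "xyz": [40.2, 21.5, 0], "angular": [0, 0, 0]}, {"gripper": 1, "xyz": [40.2, 21.5, 0], "angular": [0, 0, 0]}, {"gripper": 1, "xyz": [40.2, 21.5, 0], "angular": [0, 0, 0]}, {"gripper": 1, "xyz": [40.2, 21.5, 0], "angular": [0, 0, 0]}, {"gripper": 1, "xyz": [40.2, 21.5, 0], "angular": [0, 0, 0]}, {"gripper": 1, "xyz": [40.2, 21.5, 0], "angular": [0, 0, 0]}]'

```text
clock: 1.35
position: [515.5, 252.3, 231.1]
ee_rot: [0.986, -0.17, -0.0, 0.0]
contact_force: [0.4, 0.4, 0.1]
gripper_width: 85.2
```

```bash
cat >> h.py <<'E'
def wrist(arm,name):
    s=arm.read_state(); c=arm.get_calibration("wrist"); p,d=arm.get_image("wrist")
    K,R,t=np.array(c["camera_matrix"]),np.array(c["R"]),np.array(c["t"]); cv2.imwrite(f"pics/{name}.png",p)
    np.savez(name+".npz",p=p,d=d,K=K,R=R,t=t)
    print(s["clock"],s["position"].round(1),s["contact_force"].round(1),s["gripper_width"])
    return s,p,d,K,R,t
def report(p,d,K,R,t,lo,hi,centre,r=60):
    W=world(d,K,R,t,np.ones(d.shape,bool))
    W=W[np.hypot(*(W[:,:2]-centre).T)<r]
    for a,b in zip(lo,hi):
        s=W[(W[:,2]>a)&(W[:,2]<b)]
        if len(s)>5: print(a,b,len(s),"mid",((s.min(0)+s.max(0))/2).round(1),"ext",np.ptp(s,axis=0).round(1))
E
python3 - <<'E'
from h import *
from bench import arm
s,*f=wrist(arm,"w1"); print(delta([516.5,251,230],s))
report(*f,(4,12,25,40,58,70,88,94),(12,25,40,58,70,88,94,105),[516.5,251])
W=orange(f[0]); n,l,st,ce=cv2.connectedComponentsWithStats(W.astype(np.uint8))
for i in range(1,n):
    if st[i,4]>100: print(st[i],ce[i].round(1))
E
```

```text
1.35 [515.5 252.3 231.1] [0.4 0.4 0.1] 85.24760348314908
[0.14 0.09 0.11]
4 12 300 mid [516.1 251.4   8. ] ext [68.5 68.6  8. ]
12 25 360 mid [517.3 251.4  18.5] ext [57.8 60.2 13. ]
25 40 387 mid [517.  251.6  32.5] ext [50.6 51.2 14.9]
40 58 375 mid [518.  251.6  49. ] ext [37.1 41.6 17.8]
58 70 258 mid [517.1 251.5  63.9] ext [28.2 29.7 11.4]
70 88 74 mid [521.2 250.9  78.8] ext [ 9.8 18.7 17.6]
88 94 25 mid [521.8 250.7  91.1] ext [ 9.1 17.9  5.6]
94 105 289 mid [516.7 251.6  97. ] ext [19.  19.6  5.4]
[225 134  53  57 136] [258.8 157. ]
[241 165  19  14 143] [250.4 170.2]
```

View pics/w1.png

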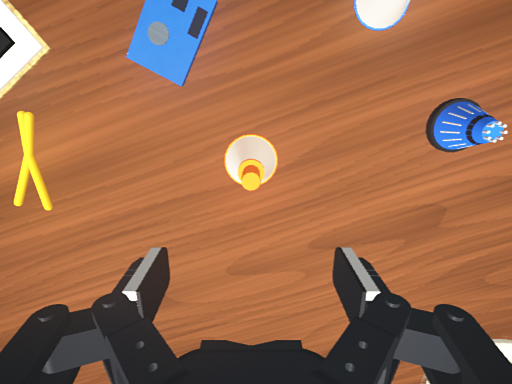

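The picture shows the cover at (251,160), with its knob between the jaws. From near it measures (516.7, 251.5), with the knob top at 97 mm as specified. I'll descend and close.

move_arm --moves '[{"gripper": 1, "xyz": [0, 0, 5], "angular": [0, 0, 0]}, {"gripper": 1, "xyz": [0.05, 0, 10], "angular": [0, 0, 0]}, {"gripper": 1, "xyz": [0.05, 0, 14], "angular": [0, 0, 0]}, {"gripper": 1, "xyz": [0.05, 0, 16.6], "angular": [0, 0, 0]}, {"gripper": 1, "xyz": [0.05, 0, 16.6], "angular": [0, 0, 0]}, {"gripper": 0, "xyz": [0.05, 0, 16.6], "angular": [0, 0, 0]}, {"gripper": -1, "xyz": [0.05, 0, 16.6], "angular": [0, 0, 0]}, {"gripper": -1, "xyz": [0.05, 0, 16.6], "angular": [0, 0, 0]}, {"gripper": -1, "xyz": [0.05, 0, 16.6], "angular": [0, 0, 0]}, {"gripper": -1, "xyz": [0.05, 0, 16.6], "angular": [0, 0, 0]}]'

```text
clock: 2.65
position: [517.0, 251.7, 66.2]
ee_rot: [0.985, -0.17, 0.001, -0.0]
contact_force: [-1.1, 0.6, 4.8]
gripper_width: 18.4
```

move_arm --moves '[{"gripper": -1, "xyz": [0, 0, 0], "angular": [0, 0, 0]}, {"gripper": -1, "xyz": [0, 0, 0], "angular": [0, 0, 0]}]'

```text
clock: 2.9
position: [517.1, 251.6, 66.2]
ee_rot: [0.985, -0.17, 0.001, -0.0]
contact_force: [-1.6, 0.0, 5.5]
gripper_width: 18.3
```

move_arm --moves '[{"gripper": -1, "xyz": [0, 0, -2], "angular": [0, 0, 0]}, {"gripper": -1, "xyz": [0, 0, -5], "angular": [0, 0, 0]}, {"gripper": -1, "xyz": [0, 0, -9], "angular": [0, 0, 0]}, {"gripper": -1, "xyz": [0, 0, -13], "angular": [0, 0, 0]}, {"gripper": -1, "xyz": [0, 0, -16], "angular": [0, 0, 0]}, {"gripper": -1, "xyz": [0, 0, -16], "angular": [0, 0, 0]}, {"gripper": -1, "xyz": [0, 0, -16], "angular": [0, 0, 0]}]'

```text
clock: 3.78
position: [515.8, 250.9, 223.8]
ee_rot: [0.985, -0.17, -0.001, 0.001]
contact_force: [-0.2, -0.1, -0.7]
gripper_width: 18.4
```

```bash
python3 - <<'E'
from h import *
from bench import arm
s,*f=wrist(arm,"w2"); print(delta([491.5,-322.3,s["position"][2]],s))
E
```

```text
3.775 [515.8 250.9 223.8] [-0.2 -0.1 -0.7] 18.41833954886106
[16.96 54.8   0.07]
```

View pics/w2.png

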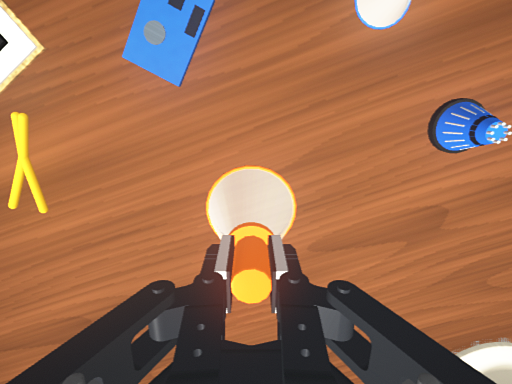

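The wrist picture shows the cover lifted and held straight, with the knob between the pads at (251,265) and the mouth ring at (251,207). Next I'll carry it across and stop about 100 mm short of the tower, so the wrist camera can see the tower unobstructed.

move_arm --moves '[{"gripper": -1, "xyz": [0.3, 2, 0], "angular": [0, 0, 0]}, {"gripper": -1, "xyz": [0.9, 7, 0], "angular": [0, 0, 0]}, {"gripper": -1, "xyz": [1.7, 13, 0], "angular": [0, 0, 0]}, {"gripper": -1, "xyz": [2.5, 19, 0], "angular": [0, 0, 0]}, {"gripper": -1, "xyz": [3.2, 25, 0], "angular": [0, 0, 0]}, {"gripper": -1, "xyz": [4, 31, 0], "angular": [0, 0, 0]}, {"gripper": -1, "xyz": [4.8, 37, 0], "angular": [0, 0, 0]}, {"gripper": -1, "xyz": [5.5, 43, 0], "angular": [0, 0, 0]}, {"gripper": -1, "xyz": [6.2, 48, 0], "angular": [0, 0, 0]}, {"gripper": -1, "xyz": [7, 52, 0], "angular": [0, 0, 0]}]'

```text
clock: 5.08
position: [406.1, -264.0, 224.5]
ee_rot: [0.985, -0.171, -0.001, -0.0]
contact_force: [0.9, 0.0, -0.6]
gripper_width: 18.6
```

move_arm --moves '[{"gripper": -1, "xyz": [0, 2.8, 0], "angular": [0, 0, 0]}, {"gripper": -1, "xyz": [0, 2.8, 0], "angular": [0, 0, 0]}, {"gripper": -1, "xyz": [0, 2.8, 0], "angular": [0, 0, 0]}, {"gripper": -1, "xyz": [0, 2.8, 0], "angular": [0, 0, 0]}]'

```text
clock: 5.58
position: [398.9, -287.6, 225.2]
ee_rot: [0.986, -0.17, -0.0, -0.0]
contact_force: [-0.0, 0.0, -0.7]
gripper_width: 18.7
```

```bash
python3 - <<'E'
from h import *
from bench import arm
s,*f=wrist(arm,"w3"); print(s["ee_rot"].round(4),s["gripper_width"])
report(*f,(2,10,14,25,40,55,63,68),(10,14,25,40,55,63,68,80),[491.5,-322],45)
print("cover"); report(*f,(130,150,160,170,180,190,200,215,235),(150,160,170,180,190,200,215,235,260),s["position"][:2],38)
print(delta([491.5,-322.,s["position"][2]],s))
E
```

```text
5.575 [ 398.9 -287.6  225.2] [-0.   0.  -0.7] 18.67524452130039
[ 9.855e-01 -1.695e-01 -1.000e-04 -1.000e-04] 18.67524452130039
2 10 31 mid [ 490.7 -322.1    6. ] ext [84.3 87.5  7.9]
10 14 699 mid [ 491.3 -324.7   12. ] ext [73.  72.9  4. ]
14 25 412 mid [ 492.6 -324.    19.5] ext [67.4 65.  10.9]
25 40 563 mid [ 491.3 -324.6   32.5] ext [57.4 57.1 15. ]
40 55 512 mid [ 491.5 -324.4   47.4] ext [47.5 47.  14.9]
55 63 274 mid [ 490.9 -324.7   59. ] ext [37.5 37.4  7.9]
63 68 801 mid [ 491.3 -324.6   65.5] ext [32.  31.8  5. ]
68 80 86 mid [ 491.1 -322.9   70.8] ext [19.7 22.8  5.6]
cover
160 170 1075 mid [ 401.2 -287.9  165.1] ext [63.4 69.9  9.8]
170 180 832 mid [ 403.9 -288.2  175. ] ext [50.2 60.4 10. ]
180 190 834 mid [ 403.1 -288.1  185. ] ext [44.9 53.8 10. ]
190 200 831 mid [ 402.8 -288.2  195. ] ext [38.5 47.3 10. ]
200 215 1123 mid [ 403.4 -288.2  207.5] ext [31.4 40.5 15. ]
215 235 1220 mid [ 406.8 -290.6  225. ] ext [17.2 41.7 20. ]
235 260 3518 mid [ 401.  -290.7  247.5] ext [29.6 43.4 25. ]
[ 9.88  0.14 -0.  ]
```

View pics/w3.png

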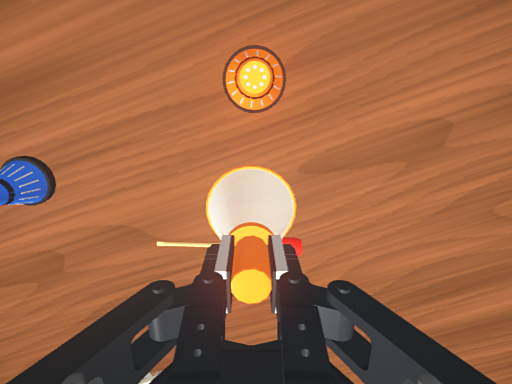

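The picture shows the tower at (254,78), unobstructed, and the cover held straight at (251,207). I'll fit both cones from this view to get their relative offset.

```bash
cat >> h.py <<'E'
from scipy.optimize import least_squares
def cone(W,r0,z0,c,free):
    f=lambda q:np.hypot(W[:,0]-q[0],W[:,1]-q[1])-(r0-(W[:,2]-z0-q[2]*free)/3)
    o=least_squares(f,[*c,0],loss="soft_l1"); return o.x.round(1),np.abs(o.fun).mean().round(2),len(W)
E
python3 - <<'E'
from h import *
f=np.load("w3.npz"); p,d,K,R,t=[f[k] for k in "pdKRt"]
W=world(d,K,R,t,np.ones(d.shape,bool))
def sel(c,r,a,b): return W[(np.hypot(*(W[:,:2]-c).T)<r)&(W[:,2]>a)&(W[:,2]<b)]
print("tower",cone(sel([491.3,-324.5],36,18,60),33,12,[491.3,-324.5],0))
c=np.array([398.5,-288])
S=sel(c,38,165,212); print("cover",cone(S,34,159,c,1), cone(S,34,159,c,0))
for a in (160,175,190,200): S=sel(c,38,a,a+12); print(cone(S,34,159,c,0))
E
```

```text
tower (array([ 491.2, -324.6,    0. ]), np.float64(0.19), 1512)
cover (array([ 398.1, -287.9,    0.4]), np.float64(0.27), 3822) (array([ 398.3, -288. ,    0. ]), np.float64(0.28), 3822)
(array([ 398.4, -288. ,    0. ]), np.float64(0.56), 1241)
(array([ 398.2, -288. ,    0. ]), np.float64(0.26), 1002)
(array([ 398.3, -288. ,    0. ]), np.float64(0.27), 983)
(array([ 398.4, -288. ,    0. ]), np.float64(0.29), 926)
```

move_arm --moves '[{"gripper": -1, "xyz": [2.5, 0.1, 0], "angular": [0, 0, 0]}, {"gripper": -1, "xyz": [6, 0.2, 0], "angular": [0, 0, 0]}, {"gripper": -1, "xyz": [8.5, 0.3, 0], "angular": [0, 0, 0]}, {"gripper": -1, "xyz": [9.98, 0.33, 0], "angular": [0, 0, 0]}, {"gripper": -1, "xyz": [9.98, 0.33, 2], "angular": [0, 0, 0]}, {"gripper": -1, "xyz": [9.98, 0.33, 4], "angular": [0, 0, 0]}, {"gripper": -1, "xyz": [9.98, 0.33, 6], "angular": [0, 0, 0]}, {"gripper": -1, "xyz": [9.98, 0.33, 7], "angular": [0, 0, 0]}, {"gripper": -1, "xyz": [9.98, 0.33, 7], "angular": [0, 0, 0]}, {"gripper": -1, "xyz": [9.98, 0.33, 7], "angular": [0, 0, 0]}]'

```text
clock: 6.88
position: [492.4, -325.1, 156.3]
ee_rot: [0.985, -0.17, 0.001, 0.0]
contact_force: [-0.4, -0.2, -0.4]
gripper_width: 18.0
```

```bash
python3 - <<'E'
from h import *
from bench import arm
s,*f=wrist(arm,"w4"); p,d,K,R,t=f
W=world(d,K,R,t,np.ones(d.shape,bool)); c=s["position"][:2]
def sel(r,a,b): return W[(np.hypot(*(W[:,:2]-c).T)<r)&(W[:,2]>a)&(W[:,2]<b)]
print("cover",cone(sel(38,96,142),34,89,c,1))
S=sel(40,8,60); print(len(S)); 
if len(S)>30: print("foot/tower pts",S.min(0).round(1),S.max(0).round(1))
E
```

```text
6.875 [ 492.4 -325.1  156.3] [-0.4 -0.2 -0.4] 18.040358533483083
cover (array([ 491.7, -325.5,    1.5]), np.float64(0.27), 3750)
1250
foot/tower pts [ 479.6 -361.6    8.2] [ 527.9 -290.4   42.5]
```

View pics/w4.png

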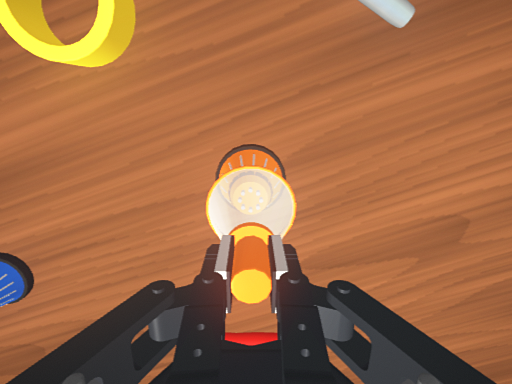

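The tower shows through the clear cover with its bits at (250,196), and the cover is within 1 mm of the tower's axis. I'll lower it most of the way and then slow down.

move_arm --moves '[{"gripper": -1, "xyz": [-0.04, -0.04, 1], "angular": [0, 0, 0]}, {"gripper": -1, "xyz": [-0.04, -0.04, 2], "angular": [0, 0, 0]}, {"gripper": -1, "xyz": [-0.04, -0.04, 3], "angular": [0, 0, 0]}, {"gripper": -1, "xyz": [-0.04, -0.04, 4], "angular": [0, 0, 0]}, {"gripper": -1, "xyz": [-0.04, -0.04, 4.8], "angular": [0, 0, 0]}, {"gripper": -1, "xyz": [-0.04, -0.04, 5.4], "angular": [0, 0, 0]}, {"gripper": -1, "xyz": [-0.04, -0.04, 5.9], "angular": [0, 0, 0]}, {"gripper": -1, "xyz": [-0.04, -0.04, 6.2], "angular": [0, 0, 0]}, {"gripper": -1, "xyz": [-0.04, -0.04, 6.3], "angular": [0, 0, 0]}, {"gripper": -1, "xyz": [-0.04, -0.04, 6.3], "angular": [0, 0, 0]}]'

```text
clock: 8.18
position: [491.6, -324.5, 92.5]
ee_rot: [0.985, -0.17, 0.0, 0.0]
contact_force: [-0.2, 0.2, -0.9]
gripper_width: 18.4
```

```bash
python3 - <<'E'
from h import *
from bench import arm
s,*f=wrist(arm,"w5"); p,d,K,R,t=f
W=world(d,K,R,t,np.ones(d.shape,bool)); c=s["position"][:2]
def sel(r,a,b): return W[(np.hypot(*(W[:,:2]-c).T)<r)&(W[:,2]>a)&(W[:,2]<b)]
print("cover",cone(sel(34,32,78),34,26,c,1))
E
```

```text
8.175 [ 491.6 -324.5   92.5] [-0.2  0.2 -0.9] 18.41660170766629
cover (array([ 490.9, -324.8,    0.7]), np.float64(0.27), 3748)
```

Mouth at about 26.7 mm, centred. Now small steps, watching the force.

move_arm --moves '[{"gripper": -1, "xyz": [0, 0, 0.15], "angular": [0, 0, 0]}, {"gripper": -1, "xyz": [0, 0, 0.3], "angular": [0, 0, 0]}, {"gripper": -1, "xyz": [0, 0, 0.4], "angular": [0, 0, 0]}, {"gripper": -1, "xyz": [0, 0, 0.5], "angular": [0, 0, 0]}, {"gripper": -1, "xyz": [0, 0, 0.5], "angular": [0, 0, 0]}]'

```text
clock: 8.85
position: [491.5, -324.4, 87.2]
ee_rot: [0.985, -0.17, -0.0, -0.0]
contact_force: [-0.2, -0.1, -1.0]
gripper_width: 18.2
```

move_arm --moves '[{"gripper": -1, "xyz": [0, 0, 0.05], "angular": [0, 0, 0]}, {"gripper": -1, "xyz": [0, 0, 0.1], "angular": [0, 0, 0]}, {"gripper": -1, "xyz": [0, 0, 0.1], "angular": [0, 0, 0]}]'

```text
clock: 9.22
position: [491.6, -324.5, 86.3]
ee_rot: [0.985, -0.17, -0.0, 0.0]
contact_force: [0.2, -0.2, -0.4]
gripper_width: 18.2
```

move_arm --moves '[{"gripper": -1, "xyz": [0, 0, 0.05], "angular": [0, 0, 0]}, {"gripper": -1, "xyz": [0, 0, 0.05], "angular": [0, 0, 0]}, {"gripper": -1, "xyz": [0, 0, 0.05], "angular": [0, 0, 0]}]'

```text
clock: 9.6
position: [491.5, -324.4, 85.8]
ee_rot: [0.985, -0.17, -0.0, -0.0]
contact_force: [-1.0, -1.0, -0.1]
gripper_width: 18.2
```

```bash
python3 - <<'E'
from h import *
from bench import arm
s,*f=wrist(arm,"w6"); p,d,K,R,t=f
W=world(d,K,R,t,np.ones(d.shape,bool)); c=s["position"][:2]
def sel(r,a,b): return W[(np.hypot(*(W[:,:2]-c).T)<r)&(W[:,2]>a)&(W[:,2]<b)]
print("cover",cone(sel(34,27,73),34,20,c,1))
E
```

```text
9.6 [ 491.5 -324.4   85.8] [-1.  -1.  -0.1] 18.178986557503944
cover (array([ 490.8, -324.7,    0. ]), np.float64(0.27), 3726)
```

move_arm --moves '[{"gripper": -1, "xyz": [0, 0, 0.04], "angular": [0, 0, 0]}, {"gripper": -1, "xyz": [0, 0, 0.04], "angular": [0, 0, 0]}, {"gripper": -1, "xyz": [0, 0, 0.04], "angular": [0, 0, 0]}]'

```text
clock: 10.02
position: [491.6, -324.4, 85.4]
ee_rot: [0.985, -0.17, 0.0, -0.0]
contact_force: [0.7, -0.3, -1.1]
gripper_width: 18.3
```

move_arm --moves '[{"gripper": -1, "xyz": [0, 0, 0.04], "angular": [0, 0, 0]}, {"gripper": -1, "xyz": [0, 0, 0.04], "angular": [0, 0, 0]}, {"gripper": -1, "xyz": [0, 0, 0.04], "angular": [0, 0, 0]}]'

```text
clock: 10.4
position: [491.7, -324.5, 85.0]
ee_rot: [0.985, -0.17, 0.0, 0.0]
contact_force: [0.3, 0.0, -0.8]
gripper_width: 18.4
```

move_arm --moves '[{"gripper": -1, "xyz": [0, 0, 0.04], "angular": [0, 0, 0]}, {"gripper": -1, "xyz": [0, 0, 0.04], "angular": [0, 0, 0]}, {"gripper": -1, "xyz": [0, 0, 0.04], "angular": [0, 0, 0]}]'

```text
clock: 10.78
position: [491.7, -324.5, 84.7]
ee_rot: [0.985, -0.17, 0.0, 0.0]
contact_force: [-0.5, -0.7, 0.1]
gripper_width: 18.7
```

```bash
python3 - <<'E'
from h import *
from bench import arm
s,*f=wrist(arm,"w7"); p,d,K,R,t=f
W=world(d,K,R,t,np.ones(d.shape,bool)); c=s["position"][:2]
def sel(r,a,b): return W[(np.hypot(*(W[:,:2]-c).T)<r)&(W[:,2]>a)&(W[:,2]<b)]
print("cover",cone(sel(34,27,73),34,20,c,1))
E
```

```text
10.775 [ 491.7 -324.5   84.7] [-0.5 -0.7  0.1] 18.655981877045523
cover (array([ 491. , -324.8,   -1.1]), np.float64(0.27), 3738)
```

move_arm --moves '[{"gripper": -1, "xyz": [0, 0, 0.04], "angular": [0, 0, 0]}, {"gripper": -1, "xyz": [0, 0, 0.04], "angular": [0, 0, 0]}, {"gripper": -1, "xyz": [0, 0, 0.04], "angular": [0, 0, 0]}]'

```text
clock: 11.2
position: [491.7, -324.5, 84.3]
ee_rot: [0.985, -0.17, 0.0, 0.0]
contact_force: [-0.8, 0.0, -0.2]
gripper_width: 18.7
```

move_arm --moves '[{"gripper": -1, "xyz": [0, 0, 0.04], "angular": [0, 0, 0]}, {"gripper": -1, "xyz": [0, 0, 0.04], "angular": [0, 0, 0]}, {"gripper": -1, "xyz": [0, 0, 0.04], "angular": [0, 0, 0]}]'

```text
clock: 11.58
position: [491.9, -324.5, 84.2]
ee_rot: [0.985, -0.17, 0.0, 0.0]
contact_force: [1.0, -0.0, 1.9]
gripper_width: 18.4
```

Contact: the force rose to about +2 N. Releasing, then rising.

move_arm --moves '[{"gripper": -0.4, "xyz": [0, 0, 0], "angular": [0, 0, 0]}, {"gripper": 0, "xyz": [0, 0, 0], "angular": [0, 0, 0]}, {"gripper": 0.5, "xyz": [0, 0, 0], "angular": [0, 0, 0]}, {"gripper": 0.5, "xyz": [0, 0, 0], "angular": [0, 0, 0]}, {"gripper": 0.5, "xyz": [0, 0, -1], "angular": [0, 0, 0]}, {"gripper": 0.5, "xyz": [0, 0, -3], "angular": [0, 0, 0]}, {"gripper": 0.5, "xyz": [0, 0, -7], "angular": [0, 0, 0]}, {"gripper": 0.5, "xyz": [0, 0, -12], "angular": [0, 0, 0]}, {"gripper": 0.5, "xyz": [0, 0, -15], "angular": [0, 0, 0]}, {"gripper": 0.5, "xyz": [0, 0, -15], "angular": [0, 0, 0]}]'

```text
clock: 12.82
position: [492.9, -325.1, 238.0]
ee_rot: [0.985, -0.17, 0.004, 0.001]
contact_force: [0.4, 0.1, -0.5]
gripper_width: 64.2
```

```bash
python3 - <<'E'
from h import *
from bench import arm
s,*f=wrist(arm,"w8"); p,d,K,R,t=f
W=world(d,K,R,t,np.ones(d.shape,bool)); c=np.array([491.3,-324.6])
def sel(r,a,b): return W[(np.hypot(*(W[:,:2]-c).T)<r)&(W[:,2]>a)&(W[:,2]<b)]
print("cover",cone(sel(36,27,73),34,19,c,1), [cone(sel(36,a,a+18),34,19,c,1)[0] for a in (25,55)])
report(*f,(9,112,),(14,125),c,45)
E
```

```text
12.825 [ 492.9 -325.1  238. ] [ 0.4  0.1 -0.5] 64.22176834477547
cover (array([ 491.1, -324.7,   -0.5]), np.float64(0.24), 1224) [array([ 491.1, -324.7,   -0.6]), array([ 4.911e+02, -3.248e+02, -4.000e-01])]
9 14 182 mid [ 497.9 -324.7   11.4] ext [59.6 73.3  4.8]
112 125 309 mid [ 491.3 -324.9  114.9] ext [19.4 19.   5.7]
```

View pics/w8.png

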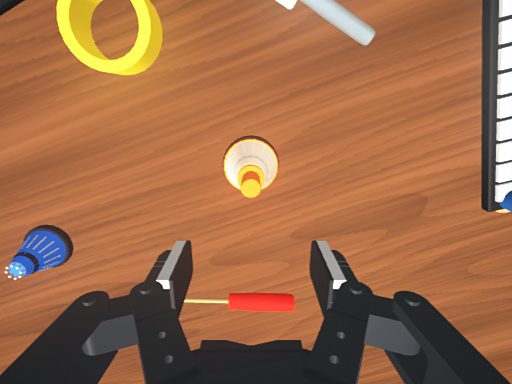

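The cover stands upright over the tower at (251,165) and the gripper is clear. Its mouth is at about 18.5 mm, its axis is at (491.1, -324.7), and its top is at 115 mm (97 + 18.5). Handing in.

```bash
python3 -c "
from bench import arm
print(arm.job_done(), arm.read_state()['clock'])"
```

```text
the job is handed in; nothing more can be done
the job is handed in; nothing more can be done
```

The orange-knobbed cover now sits upright and released on the orange tower, and the job was handed in at about 13 s on the clock. I gripped it by the knob, carried it above the blue pieces, and centred it using cone fits from the wrist camera. I then lowered it in 0.4–1 mm steps until the force rose to about 2 N, opened the gripper and backed off.

**Last checks:**
- **Height:** the cover's mouth is about 18.5 mm above the bench, against 19 mm expected.
- **Centring:** the cover is within about 0.3 mm of the tower's axis as measured before lowering.
- **Upright:** the lower and upper bands of the cover gave the same axis to 0.1 mm, so it shows no tilt.
- **Tower:** the part of its foot still in view matches its earlier position.
- **Gripper:** it is open and about 150 mm above where it let go, with no contact force beyond sensor noise.

No check failed. I did not re-measure the blue tower and the blue cover at the end; the arm never came near them.

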